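# Clear the pile of jig parts to their places

### The job

The parts of the last pack build are piled up on the bench. Take the pile apart from the top, setting each piece in its own place before taking the next: the slim spacer standing into the gap of the spacer rack, in line with its neighbours and without disturbing them, the collar all the way down over the post, the square block flat and squarely in the middle of the square tray, and last the tin upright in the middle of the round dish.

Things in the scene. Friction and masses are not known exactly. Their poses are not given: they have to be found in the camera images.
- spacer: top piece of the pile: slim brown phenolic spacer bar, 15 (own x) by 56 (own y) by 34 mm high, about 60 g, standing on edge; the lowest 5 mm are a foot narrowed to 10 by 52 mm. Origin: centre of its underside. Its length overhangs the collar, so it can be taken by its two ends.
- collar: second piece of the pile, under the spacer: steel ring, outer diameter 40, bore 22, height 26 mm, about 100 g, axis (own z) upright. Origin: centre of its underside.
- pad: third piece of the pile, under the collar: square aluminium block 48 by 48 by 24 mm high, about 120 g, sides along its own x and y. Origin: centre of its underside.
- tin: bottom piece of the pile: closed round pale-grey tin with a yellowish label on its lid, standing on the bench, 35 mm high; body diameter 61, from 22 to 34 mm up its lid of diameter 64 mm, by which it can be taken from above; about 110 g. Origin: centre of its underside.
- spacer_rack: fixed aluminium base 96 (own x) by 80 (own y) by 8 mm with a row along own x of brown spacers like the pile's, each 56 mm along own y and 34 mm high over the base. The middle place of five is an empty gap 21 mm wide; the outermost two spacers are fixed; the spacers' ends (own +y, -y) are open. Origin: underside below the gap's centre; a spacer set in the gap has its origin 8 mm above.
- neighbour_1: loose spacer (same shape and size as the one on the pile) standing in the rack on the own -x side of the gap, 18 mm from the gap's centre. Origin: centre of its underside.
- neighbour_2: loose spacer (same shape and size) standing in the rack on the own +x side of the gap, 18 mm from the gap's centre. Origin: centre of its underside.
- post_stand: fixed round dark steel foot, diameter 68, height 8 mm, with an upright post of diameter 12 mm in its centre that ends, in a short cone, 42 mm above the bench. Origin: centre of the foot's underside; a collar that is fully down has its origin 8 mm above.
- square_tray: fixed flat grey square tray, 72 by 72 mm outside, 64 by 64 inside, sides along own x and y; floor 4 mm and rim 8 mm above the bench. Origin: centre of its underside.
- round_dish: fixed flat grey round dish, diameter 92 mm outside, 84 inside; floor 4 mm and rim 8 mm above the bench. Origin: centre of its underside.
Mind the look-alikes: they are no part of the job. What is shaped like the tin but red is not meant.

How it is judged (in metres and radians):
On the way, in this order (a step that is already met when the one before it is completed fails the run):
1. the spacer stands in the gap of the rack, let go (x of spacer in the frame of spacer_rack between -0.008 and 0.008 m and y of spacer in the frame of spacer_rack between -0.012 and 0.012 m and z of spacer in the frame of spacer_rack below 0.011 m and angle between the x axis of spacer and the x axis of spacer_rack, either way round below 0.2 rad and linear speed of spacer below 0.02 m/s and contact force between spacer and the fingers below 0.1 N and angle between spacer's own z axis and vertical below 0.1 rad), for 0.2 s.
2. the collar is fully down over the post, let go (horizontal distance between collar and post_stand below 0.008 m and z of collar in the frame of post_stand below 0.011 m and linear speed of collar below 0.02 m/s and contact force between collar and the fingers below 0.1 N and angle between collar's own z axis and vertical below 0.1 rad), for 0.2 s.
3. the square block lies flat and square in the square tray, let go (horizontal distance between pad and square_tray below 0.014 m and z of pad in the frame of square_tray below 0.0065 m and (angle between the x axis of pad and the x axis of square_tray, either way round below 0.3 rad or angle between the x axis of pad and the y axis of square_tray, either way round below 0.3 rad) and linear speed of pad below 0.02 m/s and contact force between pad and the fingers below 0.1 N and angle between pad's own z axis and vertical below 0.1 rad), for 0.2 s.
4. the tin stands in the round dish, let go (horizontal distance between tin and round_dish below 0.015 m and z of tin in the frame of round_dish below 0.0065 m and linear speed of tin below 0.02 m/s and contact force between tin and the fingers below 0.1 N and angle between tin's own z axis and vertical below 0.1 rad), for 0.2 s.
At the end, for the whole second after the job is handed in: Spacer down in the gap (8 mm across, 12 along, 0.2 rad); collar down on the foot round the post; block flat in the tray (14 mm, 0.3 rad of square); tin flat in the dish (15 mm); both neighbours within 8 mm of where they were; all upright, let go, at rest (all of step 1 and all of step 2 and all of step 3 and all of step 4 and distance of each of neighbour_1, neighbour_2 from where it was at the start of the episode below 0.008 m and angle between each of neighbour_1, neighbour_2's own z axis and vertical below 0.15 rad and linear speed of each of neighbour_1, neighbour_2 below 0.02 m/s); the robot touches nothing.
It fails at once if a neighbour in the rack was pushed more than 8 mm or tipped (distance of any of neighbour_1, neighbour_2 from where it was at the start of the episode above 0.008 m or angle between any of neighbour_1, neighbour_2's own z axis and vertical above 0.15 rad).
It also fails if it takes over 112 s, if anything falls off the work surface, if the arm or the gripper's body presses on something with over 40 N, if the wrist force passes 120 N, or if a joint passes its speed limit or range.

### The arm

A 7-joint arm with a two-finger parallel gripper is mounted at the origin on a cart in front of the work surface, level with it; the furniture and walls round the work are solid. World frame = base frame: x ahead of the robot, y to its left, z up, the work surface at z = 0. Lengths are in mm, angles in rad, forces in N, time in s.
With the tool pointing down it reaches from about 350 to 775 mm from the base axis. Payload 3.1 kg.
Tool frame: the origin (TCP) lies between the finger pads; the fingertips stand 25 mm ahead of it and the grasp point (between the pads) lies 6 mm ahead of it; z points along the fingers, y is the line along which they close (so a half turn about z gives the same grasp; the last joint's range is limited). The gripper opens to 85 mm and grips with 20 to 120 N. Pads are 22 mm wide; open, the fingers measure 114 mm over their backs; the gripper's body (76 mm by 85 mm) begins 54 mm behind the grasp point. The pads swing forward as they close: fully open they stand 13 mm farther back than shut.
Start: joints at [1.111, 0.311, 0.014, 1.512, -0.004, 1.319, -0.027], TCP at [223.197, -502.693, 256.304] pointing down, gripper open.
Joint ranges: [-2.7, 2.7], [-0.3, 1.91], [-1.27, 1.3], [0.12, 2.57], [-1.44, 4.58], [0.2, 2.03], [-3.05, 3.05]. Speed limits (rad/s): [2.79, 2.79, 3.14, 3.14, 3.14, 3.14, 3.14].

### API

Orientations are given as a unit quaternion [w, x, y, z].
In Python, from station import robot gives the robot as it stands.
- The arm moves only by the shell command python3 -m inch 'ROWS' [FORCE]. ROWS is JSON, a list of rows, each an object of numbers: "dx", "dy", "dz": the shift along the tool's x, y, z in cm; "ax", "ay", "az": the turn, a rotation vector about the tool's x, y, z in rad; "fingers": the closure in counts, from 0 (fully open) to 255 (shut). In form: [{"dx": .., "dy": .., "dz": .., "ax": .., "ay": .., "az": .., "fingers": ..}, ...]. A call has 1 to 12 rows; each row is the pose to reach, as a shift and turn from the pose commanded when the call began, along the tool's axes at that moment; what a row does not reach only later rows make up. A row lasts 1/10 s, in which the tool goes at most 50 mm and 8.59 degrees, less where a joint would pass 70% of its speed; a pose out of reach is approached as far as the arm can. A call with a gripper value outside its range is refused whole. The fingers move at their own pace and stop on an object; FORCE is the grip in N (left out, the last holds). Time passes only in rows, so rows that repeat a pose let the fingers close. It gives the time, the measured TCP pose, the force, the opening and the grip force at its end, in the units of the state.
- robot.state(): the state, without advancing time (a new reading comes with each control period).
- robot.read_camera(name): name is "scene" or "top" or "wrist"; returns the picture (480x640x3 uint8, blue, green, red); there is no depth.
- robot.get_calibration(name): a dict with "K" (3x3 intrinsics, pixels), "D" ([k1, k2, p1, p2, k3] as OpenCV has them; the pictures are not rectified), "rvec" (rotation vector, rad) and "tvec" (3), from world to camera coordinates, as OpenCV has them. Camera axes: x right, y down, z forward; pixel columns grow to the right and rows downward; lengths in mm; the calibration is good to about 2 mm. A picture is of the moment at which its call begins: read the wrist's pose just before it. get_calibration takes no time and is no camera call; for the wrist camera it gives the pose at the moment of the call.
- robot.job_done(): hands the job in; it is judged then, once.
The state is a dict: "time": time; "joint_positions": joint angles; "joint_velocities": joint speeds; "joint_efforts": joint torques, N m; "tcp_pos": TCP position; "tcp_rot": TCP orientation; "force": force on the tool from outside, world axes, zero at the start; "moment": the same for the moment, N m; "opening": finger opening in mm; "gripper_force": force on a finger pad.
Only numpy, scipy, OpenCV 4.12 (cv2) and the standard library are available. Lean on these libraries where they do the work, as an engineer would, in place of code of your own. Each camera call takes 0.05 s, during which the arm holds its last target. There are 200 camera calls.

## Working session

There is one attempt and no reset: what is moved stays moved. The work goes in short steps, Python scripts to look and compute and a shell command to move; the robot and the scene stay as the last step left them, time stands still between calls to the robot, and variables do not carry over. Pictures are saved under pics/ and viewed, at most 14 in all, crops included, and the job is handed in when it is done.

```bash
ls; mkdir -p pics; python3 - <<'E'
from station import robot
import cv2
s=robot.state(); print(s['time'],s['tcp_pos'],s['tcp_rot'],s['opening'])
for n in ("scene","top"):
    im=robot.read_camera(n); cv2.imwrite(f"pics/{n}0.png",im)
    c=robot.get_calibration(n); print(n,c)
E
```

```text
pics
0.0 [ 222.89423524 -502.08827366  255.23145398] [-1.12117355e-03  9.78249702e-01  2.07427518e-01 -2.95407341e-04] 85.5039641382377
scene {'K': array([[442.19022751,   0.        , 316.02901517],
       [  0.        , 442.19022751, 235.57564225],
       [  0.        ,   0.        ,   1.        ]]), 'D': array([-0.05011538,  0.        ,  0.        ,  0.        ,  0.        ]), 'rvec': array([ 2.01086636, -0.89285237,  0.48983568]), 'tvec': array([-358.24757005,  271.46206551,  665.75429755])}
top {'K': array([[504.96075651,   0.        , 321.65747268],
       [  0.        , 504.96075651, 232.8584807 ],
       [  0.        ,   0.        ,   1.        ]]), 'D': array([-0.12602162,  0.        ,  0.        ,  0.        ,  0.        ]), 'rvec': array([ 2.17717116, -2.17261023,  0.07145861]), 'tvec': array([   2.54849141,  507.23182307, 1080.08666792])}
```

View pics/top0.png

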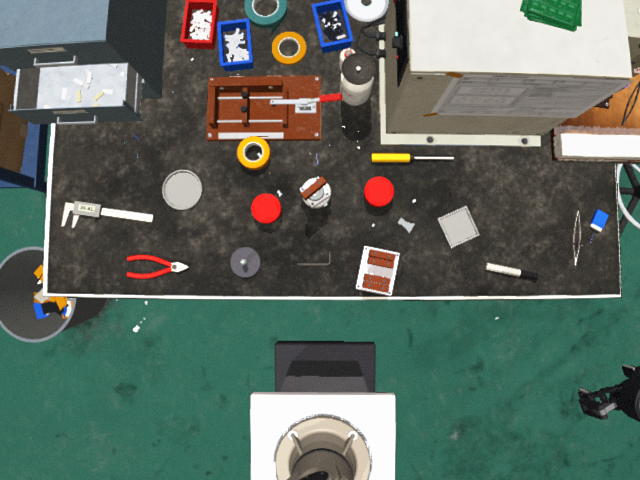

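View pics/scene0.png

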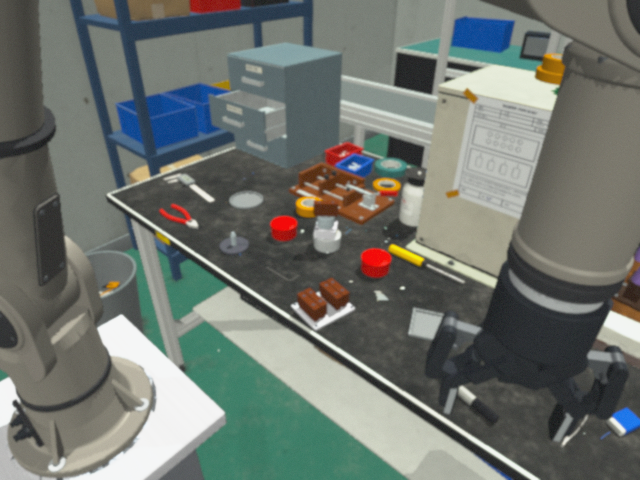

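The top view shows:
- pile at (316,190), rack at (379,270), post stand at (245,262), tray at (459,227), dish at (182,190)
- red tins at (266,208) and (379,191), which are look-alikes. The meant tin is the pale-grey one under the pile.

I'll confirm the pile in an enlarged crop.

```bash
cat > h.py <<'E'
import numpy as np, cv2
from scipy.spatial.transform import Rotation as R
from station import robot
def w(px,z,c):
    "pixels -> world points on plane z"
    p=cv2.undistortPoints(np.float64(px).reshape(-1,1,2),c['K'],c['D']).reshape(-1,2)
    M=cv2.Rodrigues(c['rvec'])[0]; o=-M.T@c['tvec']
    d=np.c_[p,np.ones(len(p))]@M
    return o+d*((np.reshape(z,-1)-o[2])/d[:,2])[:,None]
def px(P,c): return cv2.projectPoints(np.float64(P).reshape(-1,3),c['rvec'],c['tvec'],c['K'],c['D'])[0].reshape(-1,2)
def rot(s=None):
    q=(s or robot.state())['tcp_rot']; return R.from_quat([q[1],q[2],q[3],q[0]])
def go(x,y,z,ang=None):
    "print shift (cm, tool axes) and az so tool points down at xyz with tool y axis along world angle ang (mod pi)"
    s=robot.state(); r=rot(s); d=r.inv().apply(np.array([x,y,z])-s['tcp_pos'])/10
    Y=r.as_matrix()[:,1]; a=np.arctan2(Y[1],Y[0]) if ang is None else ang
    best=None
    for k in (0,1):
        T=R.from_matrix(np.c_[[np.sin(a+k*np.pi),-np.cos(a+k*np.pi),0],[np.cos(a+k*np.pi),np.sin(a+k*np.pi),0],[0,0,-1]])
        v=(r.inv()*T).as_rotvec()
        print('d',d.round(2),'rv',v.round(3),'j7',s['joint_positions'][6].round(2),'t',s['time'].__round__(2))
def snap(n,name): 
    c=robot.get_calibration(n); im=robot.read_camera(n); cv2.imwrite('pics/'+name,im); return im,c
E
python3 - <<'E'
from h import *
c=robot.get_calibration('top'); im=cv2.imread('pics/top0.png')
for n,p,z in (('pile',(316,187),119),('rack',(379,270),8),('post',(245,262),8),('tray',(459,227),6),('dish',(182,190),6)): print(n,w(p,z,c).round(1))
a=cv2.resize(im[165:225,280:350],None,fx=5.7,fy=5.7,interpolation=2); b=cv2.resize(im[238:298,344:414],None,fx=5.7,fy=5.7,interpolation=2)
cv2.imwrite('pics/c0.png',np.hstack([a,b]))
s=robot.state(); cw=robot.get_calibration('wrist'); M=cv2.Rodrigues(cw['rvec'])[0]
print('cam in tool',rot(s).inv().apply(-M.T@cw['tvec']-s['tcp_pos']),(rot(s).inv().as_matrix()@M.T).round(2),cw['K'][0])
E
```

```text
pile [[591.3  13.9 119. ]]
rack [[ 426.7 -122.1    8. ]]
post [[443.5 172.6   8. ]]
tray [[ 521.9 -301.3    6. ]]
dish [[604.7 318.9   6. ]]
cam in tool [  66.41191656   -0.60634566 -116.2471585 ] [[ 0.   -0.96 -0.26]
 [ 1.    0.    0.  ]
 [-0.   -0.26  0.96]] [401.51503179   0.         319.61231363]
```

View pics/c0.png

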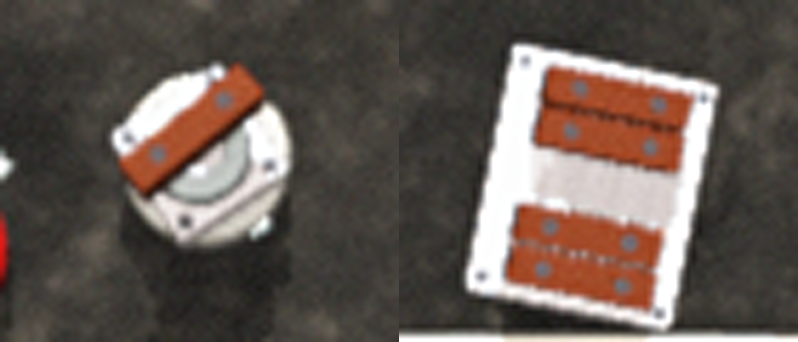

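The crop confirms the pile: brown spacer, steel collar, square block and pale-grey tin. The rack's gap lies between two pairs of brown spacers. Next I go above the pile for a wrist view.

```bash
python3 -c "
from h import *
go(591,14,300,-0.907)"
```

```text
Traceback (most recent call last):
  File "h.py", line 19, in go
    T=R.from_matrix(np.c_[[np.sin(a+k*np.pi),-np.cos(a+k*np.pi),0],[np.cos(a+k*np.pi),np.sin(a+k*np.pi),0],[0,0,-1]])
  File "scipy/spatial/transform/_rotation.pyx", line 1143, in scipy.spatial.transform._rotation.Rotation.from_matrix
ValueError: Non-positive determinant (left-handed or null coordinate frame) in rotation matrix 0: [[-0.78765895  0.6161115   0.        ]
 [-0.6161115  -0.78765895  0.        ]
 [ 0.          0.         -1.        ]].
```

```bash
sed -i 's/\[\[np.sin(a+k\*np.pi),-np.cos(a+k\*np.pi),0\]/[[-np.sin(a+k*np.pi),np.cos(a+k*np.pi),0]/' h.py; python3 -c "
from h import *
go(591,14,300,-0.907)"
```

```text
d [ 54.59 -32.24  -4.41] rv [-0.002 -0.    -0.246] j7 -0.03 t 0.1
d [ 54.59 -32.24  -4.41] rv [-0.     0.003  2.896] j7 -0.03 t 0.1
```

```bash
python3 -m inch '[{"dx":20,"dy":-12,"dz":-4.4,"az":-0.1},{"dx":54.6,"dy":-32.2,"dz":-4.4,"az":-0.246},{"dx":54.6,"dy":-32.2,"dz":-4.4,"az":-0.246},{"dx":54.6,"dy":-32.2,"dz":-4.4,"az":-0.246},{"dx":54.6,"dy":-32.2,"dz":-4.4,"az":-0.246},{"dx":54.6,"dy":-32.2,"dz":-4.4,"az":-0.246},{"dx":54.6,"dy":-32.2,"dz":-4.4,"az":-0.246},{"dx":54.6,"dy":-32.2,"dz":-4.4,"az":-0.246},{"dx":54.6,"dy":-32.2,"dz":-4.4,"az":-0.246},{"dx":54.6,"dy":-32.2,"dz":-4.4,"az":-0.246},{"dx":54.6,"dy":-32.2,"dz":-4.4,"az":-0.246},{"dx":54.6,"dy":-32.2,"dz":-4.4,"az":-0.246}]'; python3 -c "
from h import *
go(591,14,300,-0.907)"
```

```text
d [ 54.59 -32.24  -4.41] rv [-0.002 -0.    -0.246] j7 -0.03 t 0.1
d [ 54.59 -32.24  -4.41] rv [-0.     0.003  2.896] j7 -0.03 t 0.1invalid input
```

```bash
python3 -m inch '[{"dx":2,"dy":-1,"dz":-4.4,"ax":0,"ay":0,"az":0,"fingers":0},{"dx":54.6,"dy":-32.2,"dz":-4.4,"ax":0,"ay":0,"az":-0.246,"fingers":0},{"dx":54.6,"dy":-32.2,"dz":-4.4,"ax":0,"ay":0,"az":-0.246,"fingers":0},{"dx":54.6,"dy":-32.2,"dz":-4.4,"ax":0,"ay":0,"az":-0.246,"fingers":0},{"dx":54.6,"dy":-32.2,"dz":-4.4,"ax":0,"ay":0,"az":-0.246,"fingers":0},{"dx":54.6,"dy":-32.2,"dz":-4.4,"ax":0,"ay":0,"az":-0.246,"fingers":0},{"dx":54.6,"dy":-32.2,"dz":-4.4,"ax":0,"ay":0,"az":-0.246,"fingers":0},{"dx":54.6,"dy":-32.2,"dz":-4.4,"ax":0,"ay":0,"az":-0.246,"fingers":0},{"dx":54.6,"dy":-32.2,"dz":-4.4,"ax":0,"ay":0,"az":-0.246,"fingers":0}]'; python3 -c "
from h import *
go(591,14,300,-0.907)"
```

```text
time: 1.0
tcp_pos: [469.5, -157.6, 300.0]
tcp_rot: [0.0, 0.945, 0.326, -0.0]
force: [0.9, -1.2, -0.2]
opening: 85.0
gripper_force: 0.0
d [ 2.014e+01 -6.030e+00 -1.000e-02] rv [-0.     0.001 -0.   ] j7 -0.68 t 1.0
d [ 2.014e+01 -6.030e+00 -1.000e-02] rv [1.000e-03 0.000e+00 3.141e+00] j7 -0.68 t 1.0
```

```bash
python3 -c "
from h import *
im,c=snap('wrist','w_rack.png'); print(px([426,-122,8],c)); np.save('w_rack.npy',c)"
python3 -m inch '[{"dx":20.1,"dy":-6,"dz":4,"ax":0,"ay":0,"az":0,"fingers":0},{"dx":20.1,"dy":-6,"dz":4,"ax":0,"ay":0,"az":0,"fingers":0},{"dx":20.1,"dy":-6,"dz":4,"ax":0,"ay":0,"az":0,"fingers":0},{"dx":20.1,"dy":-6,"dz":4,"ax":0,"ay":0,"az":0,"fingers":0},{"dx":20.1,"dy":-6,"dz":4,"ax":0,"ay":0,"az":0,"fingers":0},{"dx":20.1,"dy":-6,"dz":4,"ax":0,"ay":0,"az":0,"fingers":0},{"dx":20.1,"dy":-6,"dz":4,"ax":0,"ay":0,"az":0,"fingers":0}]'; python3 -c "
from h import *
im,c=snap('wrist','w_pile.png'); print(px([591,14,119],c)); np.save('w_pile.npy',c)
a=cv2.imread('pics/w_rack.png')
cv2.imwrite('pics/c1.png',np.hstack([cv2.resize(a,(400,300),interpolation=3),cv2.resize(im,(400,300),interpolation=3)]))"
```

```text
[[266.85194758 206.58236544]]
time: 1.75
tcp_pos: [589.9, 9.9, 259.9]
tcp_rot: [0.001, 0.946, 0.325, -0.001]
force: [1.0, -0.7, 0.6]
opening: 85.3
gripper_force: 0.0
[[316.22789886 226.3963623 ]]
```

View pics/c1.png

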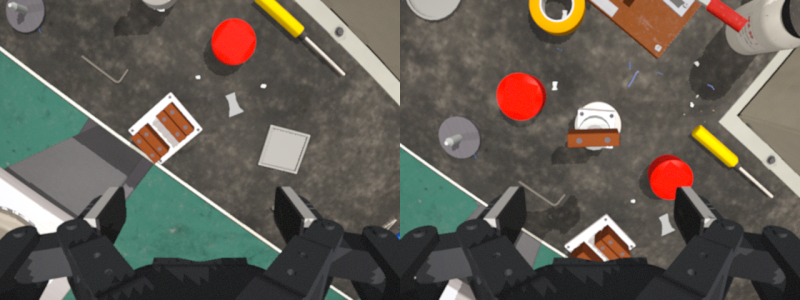

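```bash
python3 -c "
from h import *
a=cv2.imread('pics/w_rack.png')[145:265,195:335]; b=cv2.imread('pics/w_pile.png')[150:270,245:385]
f=lambda i:cv2.resize(i,(400,343),interpolation=2)
cv2.imwrite('pics/c2.png',np.hstack([f(a),f(b)]))"
```

```text
(no output)
```

View pics/c2.png

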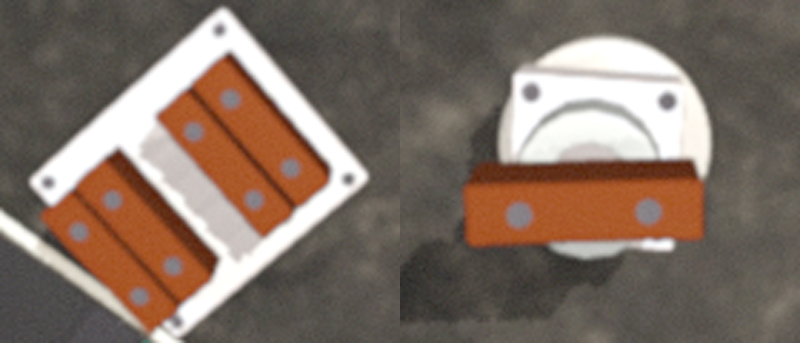

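```bash
python3 - <<'E'
from h import *
cr=np.load('w_rack.npy',allow_pickle=True).item(); cp=np.load('w_pile.npy',allow_pickle=True).item()
k=140/400
P=lambda l,o:np.array(l)*k+o
ang=lambda v:np.arctan2(v[1],v[0])
sp=w(P([(67,183),(302,177),(303,238),(68,246)],(245,150)),119,cp); print('spacer',sp.mean(0),np.linalg.norm(sp[1]-sp[0]),np.linalg.norm(sp[2]-sp[1]),ang(sp[0]-sp[1]),ang(sp[3]-sp[2]))
sc=w(P([(118,215),(248,212)],(245,150)),119,cp); print('screws',sc.mean(0),ang(sc[0]-sc[1]))
b=w(P([(222,8),(368,177),(178,335),(33,183)],(195,145)),8,cr); print('base',b.mean(0),[np.linalg.norm(b[i]-b[i-1]).round(1) for i in range(4)],ang(b[0]-b[1]),ang(b[3]-b[2]))
n=w(P([(194,132),(254,200),(113,200),(173,266),(230,99),(291,168),(79,232),(140,297)],(195,145)),42,cr); print('inner',n[:4].mean(0),'outer',n[4:].mean(0),[ang(n[i]-n[i+1]).round(3) for i in (0,2,4,6)], n[:2].mean(0)-n[2:4].mean(0))
for i in ((0,1),(2,3),(4,5),(6,7)): print(n[list(i)].mean(0))
# pad: top at 59; corner screws
p=w(P([(131,92),(268,101)],(245,150)),59,cp); print('pad edge',p,ang(p[0]-p[1]))
go(*sp.mean(0)[:2],130,ang(sp[0]-sp[1]))
E
```

```text
spacer [589.67637233  18.41716316 119.        ] 53.80785867933738 14.437962802938126 2.260722608593375 2.2700476225151274
screws [588.97709289  18.42722341 119.        ] 2.2584703054672683
base [ 423.8508679  -120.85035237    8.        ] [np.float64(94.3), np.float64(79.0), np.float64(93.4), np.float64(77.3)] 1.3703636653025224 1.3815559779437012
inner [ 422.8433848  -120.52555352   42.        ] outer [ 422.87656425 -120.71618055   42.        ] [np.float64(1.365), np.float64(1.363), np.float64(1.374), np.float64(1.373)] [35.25074716 -7.96309202  0.        ]
[ 440.46875838 -124.50709953   42.        ]
[ 405.21801122 -116.54400751   42.        ]
[ 456.58657989 -127.52590036   42.        ]
[ 389.16654861 -113.90646073   42.        ]
pad edge [[595.08327588  43.1384748   59.        ]
 [616.4907271   11.72177242  59.        ]] 2.1689320881549343
d [ 0.58 -0.77 13.03] rv [ 3.000e-03 -2.000e-03  3.112e+00] j7 -1.09 t 1.8
d [ 0.58 -0.77 13.03] rv [ 0.001  0.002 -0.029] j7 -1.09 t 1.8
```

Pixel measurements:
- The spacer's corners and screws agree at (589,18), long axis at 2.26 rad.
- The rack gap agrees three ways at (423,-121), y axis at 1.37 rad.
- Sizes come out within 4%.

I'll descend and grip the spacer by its ends.

```bash
python3 -m inch '[{"dx":0.5,"dy":-0.8,"dz":5,"ax":0,"ay":0,"az":-0.03,"fingers":0},{"dx":0.5,"dy":-0.8,"dz":9,"ax":0,"ay":0,"az":-0.03,"fingers":0},{"dx":0.5,"dy":-0.8,"dz":12,"ax":0,"ay":0,"az":-0.03,"fingers":0},{"dx":0.5,"dy":-0.8,"dz":14,"ax":0,"ay":0,"az":-0.03,"fingers":0},{"dx":0.5,"dy":-0.8,"dz":14,"ax":0,"ay":0,"az":-0.03,"fingers":0},{"dx":0.5,"dy":-0.8,"dz":14,"ax":0,"ay":0,"az":-0.03,"fingers":0},{"dx":0.5,"dy":-0.8,"dz":14,"ax":0,"ay":0,"az":-0.03,"fingers":40}]' 30; python3 -c "
from h import *
im,c=snap('wrist','w3.png'); print(px([[589.5,18.4,119],[589.5,18.4,85]],c))"
```

```text
time: 2.5
tcp_pos: [590.8, 20.2, 122.5]
tcp_rot: [0.001, 0.941, 0.339, 0.002]
force: [0.3, 0.4, 0.9]
opening: 73.5
gripper_force: 0.0
[[322.78946289 340.90438392]
 [321.873525   299.42774029]]
```

View pics/w3.png

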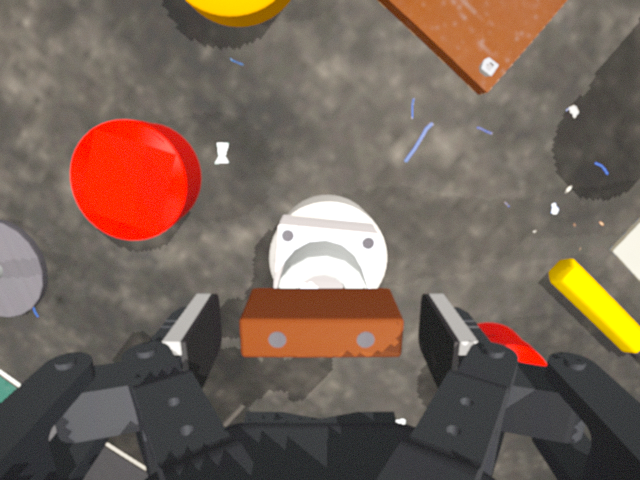

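Close view: spacer top face centre at (321,337), lying between the open fingers. I'll compute the small correction.

```bash
python3 -c "
from h import *
c=robot.get_calibration('wrist')
f=w([(241,318),(401,318),(401,357),(241,356)],119,c);print(f.mean(0),f[0]-f[1],f[0]-f[3],np.linalg.norm(f[0]-f[1]))
v=f[0]-f[1];p=f.mean(0)
go(p[0],p[1],119,np.arctan2(v[1],v[0]))"
```

```text
[590.02467167  19.93115989 119.        ] [-3.36922265e+01  4.05970049e+01  1.42108547e-14] [11.51785744  8.49640355  0.        ] 52.75682826388702
d [-0.1   0.    0.35] rv [ 0.005  0.004 -3.142] j7 -1.12 t 2.55
d [-0.1   0.    0.35] rv [ 0.003 -0.003  0.   ] j7 -1.12 t 2.55
```

```bash
python3 -m inch '[{"dx":-0.1,"dy":0,"dz":0.3,"ax":0,"ay":0,"az":0,"fingers":60},{"dx":-0.1,"dy":0,"dz":0.3,"ax":0,"ay":0,"az":0,"fingers":255},{"dx":-0.1,"dy":0,"dz":0.3,"ax":0,"ay":0,"az":0,"fingers":255},{"dx":-0.1,"dy":0,"dz":0.3,"ax":0,"ay":0,"az":0,"fingers":255},{"dx":-0.1,"dy":0,"dz":0.3,"ax":0,"ay":0,"az":0,"fingers":255},{"dx":-0.1,"dy":0,"dz":0.3,"ax":0,"ay":0,"az":0,"fingers":255},{"dx":-0.1,"dy":0,"dz":0.3,"ax":0,"ay":0,"az":0,"fingers":255}]' 30; python3 -m inch '[{"dx":0,"dy":0,"dz":-1,"ax":0,"ay":0,"az":0,"fingers":255},{"dx":0,"dy":0,"dz":-3,"ax":0,"ay":0,"az":0,"fingers":255},{"dx":0,"dy":0,"dz":-6,"ax":0,"ay":0,"az":0,"fingers":255},{"dx":0,"dy":0,"dz":-6,"ax":0,"ay":0,"az":0,"fingers":255}]'; python3 -c "
from h import *
im,c=snap('wrist','w4.png');np.save('w4.npy',c)
go(423,-120.6,125,1.37)"
```

```text
time: 3.25
tcp_pos: [589.1, 20.4, 118.1]
tcp_rot: [0.0, 0.94, 0.34, 0.001]
force: [-1.5, -0.6, 5.0]
opening: 55.6
gripper_force: 32.4
time: 3.65
tcp_pos: [591.3, 21.5, 181.5]
tcp_rot: [0.001, 0.94, 0.34, 0.004]
force: [0.8, 0.2, 0.2]
opening: 55.6
gripper_force: 32.0
d [-21.93   0.21   5.35] rv [ 0.006  0.    -2.246] j7 -1.1 t 3.7
d [-21.93   0.21   5.35] rv [ 0.    -0.005  0.895] j7 -1.1 t 3.7
```

View pics/w4.png

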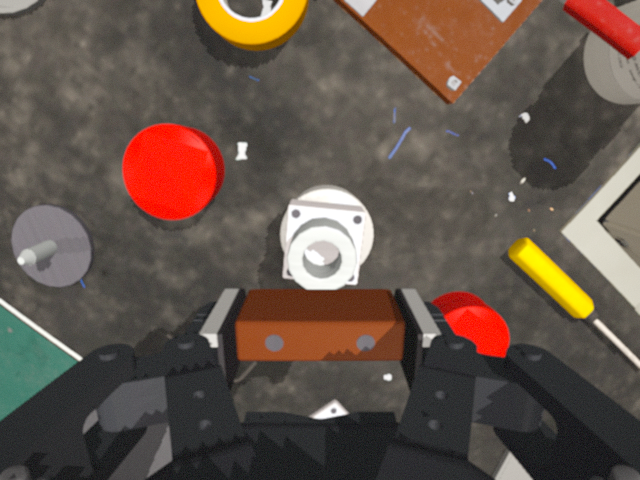

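The spacer is held, level and square; the collar top is visible at (325,255). Now over the rack.

```bash
python3 -m inch '[{"dx":-5,"dy":0,"dz":0,"ax":0,"ay":0,"az":0.1,"fingers":255},{"dx":-21.9,"dy":0.2,"dz":4,"ax":0,"ay":0,"az":0.895,"fingers":255},{"dx":-21.9,"dy":0.2,"dz":7,"ax":0,"ay":0,"az":0.895,"fingers":255},{"dx":-21.9,"dy":0.2,"dz":7,"ax":0,"ay":0,"az":0.895,"fingers":255},{"dx":-21.9,"dy":0.2,"dz":7,"ax":0,"ay":0,"az":0.895,"fingers":255},{"dx":-21.9,"dy":0.2,"dz":7,"ax":0,"ay":0,"az":0.895,"fingers":255},{"dx":-21.9,"dy":0.2,"dz":7,"ax":0,"ay":0,"az":0.895,"fingers":255},{"dx":-21.9,"dy":0.2,"dz":7,"ax":0,"ay":0,"az":0.895,"fingers":255},{"dx":-21.9,"dy":0.2,"dz":7,"ax":0,"ay":0,"az":0.895,"fingers":255},{"dx":-21.9,"dy":0.2,"dz":7,"ax":0,"ay":0,"az":0.895,"fingers":255},{"dx":-21.9,"dy":0.2,"dz":7,"ax":0,"ay":0,"az":0.895,"fingers":255}]'; python3 -c "
from h import *
im,c=snap('wrist','w5.png');np.save('w5.npy',c)
go(423,-120.6,100,1.37); print(px([[440.5,-124.5,42],[405.2,-116.5,42]],c))"
```

```text
time: 4.8
tcp_pos: [421.6, -120.8, 107.2]
tcp_rot: [-0.0, 0.995, -0.1, -0.0]
force: [0.9, -0.4, -1.3]
opening: 55.6
gripper_force: 32.0
d [ 0.13 -0.06  0.72] rv [-0.    -0.    -3.141] j7 -1.6 t 4.85
d [ 0.13 -0.06  0.72] rv [-0.  0.  0.] j7 -1.6 t 4.85
[[319.37889189 231.82804471]
 [317.57458618 303.13698277]]
```

View pics/w5.png

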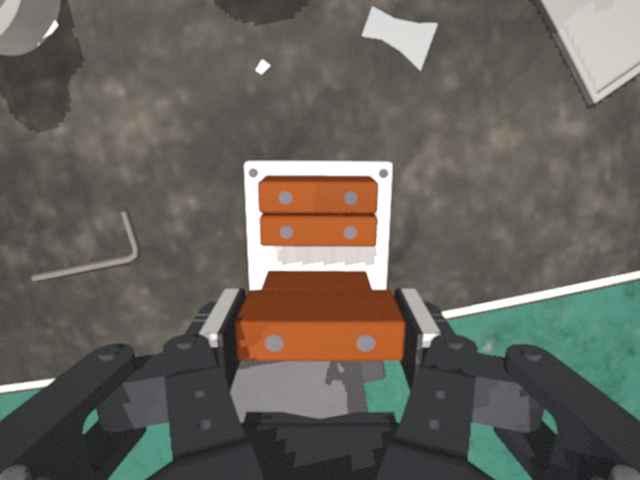

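The near neighbour's screws are at (286,232) and (350,232), matching the prediction within 1.5 px; the held spacer's screws are at (274,343) and (366,343). I'll compute the offsets in the tool frame.

```bash
python3 -c "
from h import *
c=np.load('w5.npy',allow_pickle=True).item(); s=robot.state(); r=rot(s).inv(); t=s['tcp_pos']
T=lambda p:r.apply(p-t).round(2)
print(T(w([(274,343),(366,343)],t[2]+0.7,c)),T(w([(239,319),(402,319),(403,359),(237,358)],t[2]+.7,c)).mean(0))
n=w([(286,232),(350,232)],42,c);o=w([(285,198),(350,198)],42,c);print(T(n).mean(0),T(o).mean(0), T(n)[1]-T(n)[0])
b=w([(247,161),(390,162)],8,c);print(T(b).mean(0),T(b)[1]-T(b)[0])"
```

```text
[[ -0.89 -14.88  -0.7 ]
 [ -0.84  14.9   -0.7 ]] [ 0.4625  0.1025 -0.7   ]
[19.175 -0.87  65.2  ] [35.21  -1.115 65.2  ] [ 0.07 29.88  0.  ]
[49.105 -0.74  99.195] [-3.700e-01  7.602e+01 -1.000e-02]
```

```bash
python3 -m inch '[{"dx":0.15,"dy":-0.08,"dz":1,"ax":0,"ay":0,"az":0,"fingers":255},{"dx":0.15,"dy":-0.08,"dz":2.2,"ax":0,"ay":0,"az":0,"fingers":255},{"dx":0.15,"dy":-0.08,"dz":2.8,"ax":0,"ay":0,"az":0,"fingers":255},{"dx":0.15,"dy":-0.08,"dz":2.8,"ax":0,"ay":0,"az":0,"fingers":255},{"dx":0.15,"dy":-0.08,"dz":2.8,"ax":0,"ay":0,"az":0,"fingers":255}]'; python3 -c "
from h import *
im,c=snap('wrist','w6.png');np.save('w6.npy',c)
go(423,-120.6,41,1.37)
cv2.imwrite('pics/w6c.png',im[140:400,180:460])"
```

```text
time: 5.35
tcp_pos: [423.2, -120.6, 79.1]
tcp_rot: [-0.0, 0.995, -0.1, -0.0]
force: [-0.9, 0.0, 0.1]
opening: 55.1
gripper_force: 32.1
d [-0.05  0.01  3.85] rv [-1.000e-03 -0.000e+00  3.141e+00] j7 -1.61 t 5.4
d [-0.05  0.01  3.85] rv [ 0. -0. -0.] j7 -1.61 t 5.4
```

View pics/w6c.png

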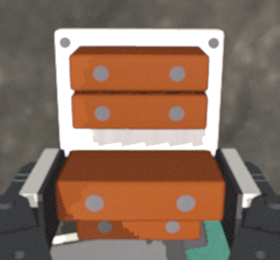

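```bash
python3 -c "
from h import *
c=np.load('w6.npy',allow_pickle=True).item(); s=robot.state(); r=rot(s).inv(); t=s['tcp_pos']
T=lambda p:r.apply(p-t).round(2)
for q in ([(280,254),(357,254)],[(280,214),(358,213)],[(285,367),(352,367)]): print(T(w(q,42,c)))
print(T(w([(275,343),(365,343)],t[2]+.7,c)))"
```

```text
[[ 17.02 -15.96  37.48]
 [ 17.07  14.9   37.48]]
[[ 33.38 -15.57  37.48]
 [ 33.84  14.85  37.48]]
[[-35.05 -15.17  37.45]
 [-35.    14.23  37.45]]
[[ -0.97 -14.48  -0.7 ]
 [ -0.93  14.59  -0.7 ]]
```

Gap centre and held spacer agree to about 1 mm in both axes. Lower and release.

```bash
python3 -m inch '[{"dx":-0.05,"dy":-0.03,"dz":1.5,"ax":0,"ay":0,"az":0,"fingers":255},{"dx":-0.05,"dy":-0.03,"dz":2.8,"ax":0,"ay":0,"az":0,"fingers":255},{"dx":-0.05,"dy":-0.03,"dz":3.4,"ax":0,"ay":0,"az":0,"fingers":255},{"dx":-0.05,"dy":-0.03,"dz":3.6,"ax":0,"ay":0,"az":0,"fingers":255},{"dx":-0.05,"dy":-0.03,"dz":3.7,"ax":0,"ay":0,"az":0,"fingers":255},{"dx":-0.05,"dy":-0.03,"dz":3.7,"ax":0,"ay":0,"az":0,"fingers":255},{"dx":-0.05,"dy":-0.03,"dz":3.7,"ax":0,"ay":0,"az":0,"fingers":255}]'
```

```text
time: 6.1
tcp_pos: [423.4, -120.3, 42.9]
tcp_rot: [0.0, 0.995, -0.1, 0.001]
force: [0.4, 0.9, 1.7]
opening: 55.3
gripper_force: 33.3
```

```bash
python3 -m inch '[{"dx":0,"dy":0,"dz":0.1,"ax":0,"ay":0,"az":0,"fingers":255},{"dx":0,"dy":0,"dz":0.1,"ax":0,"ay":0,"az":0,"fingers":255},{"dx":0,"dy":0,"dz":0.1,"ax":0,"ay":0,"az":0,"fingers":255}]'
```

```text
time: 6.4
tcp_pos: [423.1, -120.3, 41.6]
tcp_rot: [0.0, 0.995, -0.1, 0.0]
force: [-0.9, 0.1, 4.0]
opening: 55.4
gripper_force: 33.6
```

```bash
python3 -m inch '[{"dx":0,"dy":0,"dz":0,"ax":0,"ay":0,"az":0,"fingers":60},{"dx":0,"dy":0,"dz":0,"ax":0,"ay":0,"az":0,"fingers":40},{"dx":0,"dy":0,"dz":0,"ax":0,"ay":0,"az":0,"fingers":20},{"dx":0,"dy":0,"dz":0,"ax":0,"ay":0,"az":0,"fingers":20},{"dx":0,"dy":0,"dz":-2,"ax":0,"ay":0,"az":0,"fingers":0},{"dx":0,"dy":0,"dz":-6,"ax":0,"ay":0,"az":0,"fingers":0},{"dx":0,"dy":0,"dz":-11,"ax":0,"ay":0,"az":0,"fingers":0},{"dx":0,"dy":0,"dz":-16,"ax":0,"ay":0,"az":0,"fingers":0},{"dx":0,"dy":0,"dz":-16,"ax":0,"ay":0,"az":0,"fingers":0}]'; python3 -c "
from h import *
im,c=snap('wrist','w7.png');print(px([423,-120.6,42],c))
cv2.imwrite('pics/w7c.png',im[120:330,180:460])
go(592,20,190,2.17)"
```

```text
time: 7.3
tcp_pos: [427.7, -121.3, 208.3]
tcp_rot: [0.002, 0.995, -0.1, 0.008]
force: [1.8, -0.2, -0.2]
opening: 85.4
gripper_force: 0.0
[[319.55924099 232.44632328]]
d [ 13.49 -17.13   1.61] rv [-0.01  -0.006  2.341] j7 -1.57 t 7.35
d [ 13.49 -17.13   1.61] rv [ 0.005 -0.008 -0.8  ] j7 -1.57 t 7.35
```

View pics/w7c.png

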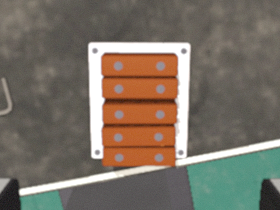

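The spacer stands in the gap in line with the other four (screw rows evenly spaced at 66, 89, 114, 137 and 158). Back to the pile.

```bash
python3 -m inch '[{"dx":13.5,"dy":-17.1,"dz":1,"ax":0,"ay":0,"az":-0.8,"fingers":0},{"dx":13.5,"dy":-17.1,"dz":1,"ax":0,"ay":0,"az":-0.8,"fingers":0},{"dx":13.5,"dy":-17.1,"dz":1,"ax":0,"ay":0,"az":-0.8,"fingers":0},{"dx":13.5,"dy":-17.1,"dz":1,"ax":0,"ay":0,"az":-0.8,"fingers":0},{"dx":13.5,"dy":-17.1,"dz":1,"ax":0,"ay":0,"az":-0.8,"fingers":0},{"dx":13.5,"dy":-17.1,"dz":1,"ax":0,"ay":0,"az":-0.8,"fingers":0},{"dx":13.5,"dy":-17.1,"dz":1,"ax":0,"ay":0,"az":-0.8,"fingers":0},{"dx":13.5,"dy":-17.1,"dz":1,"ax":0,"ay":0,"az":-0.8,"fingers":0},{"dx":13.5,"dy":-17.1,"dz":1,"ax":0,"ay":0,"az":-0.8,"fingers":0}]'; python3 -c "
from h import *
im,c=snap('wrist','w8.png');print(px([592,20,85],c));np.save('w8.npy',c)
cv2.imwrite('pics/w8c.png',cv2.resize(im[120:320,10:450],None,fx=1.8,fy=1.8))
"
```

```text
time: 8.25
tcp_pos: [588.5, 19.5, 190.7]
tcp_rot: [0.0, 0.956, 0.294, -0.001]
force: [-0.5, -0.9, 0.1]
opening: 85.4
gripper_force: 0.0
[[323.00629939 241.5183017 ]]
```

View pics/w8c.png

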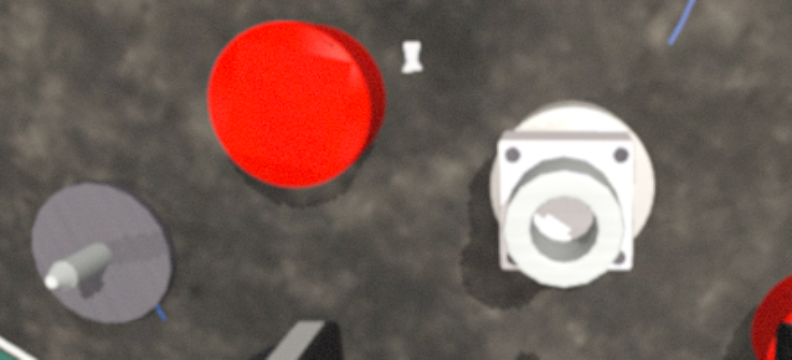

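```bash
python3 - <<'E'
from h import *
c=np.load('w8.npy',allow_pickle=True).item()
q=lambda x,y,z:w((x/1.8+10,y/1.8+120),z,c)[0].round(1)
print('collar',q(564,229,85),np.linalg.norm(q(504,229,85)-q(625,229,85)))
print('pad',q(565.5,206,59),q(512,155,59)-q(621,155,59),'tin',q(572.5,185,35),np.linalg.norm(q(490,185,35)-q(655,185,35)))
print('post',q(50,282,42),q(102,253,8))
ct=robot.get_calibration('top'); print('post tip/foot top0',w((245,262),8,ct)) 
v=q(512,155,59)-q(621,155,59); print(np.arctan2(v[1],v[0]))
p=q(564,229,85); go(p[0],p[1],85)
E
```

```text
collar [589.3  17.9  85. ] 38.85897579710508
pad [590.3  17.6  59. ] [-21.5  31.4   0. ] tin [593.6  16.3  35. ] 63.82233151491726
post [441.2 171.1  42. ] [443.3 170.    8. ]
post tip/foot top0 [[443.47426544 172.58336124   8.        ]]
2.171188966846889
d [-0.03  0.17 10.6 ] rv [ 0.     0.001 -0.   ] j7 -1.19 t 8.3
d [-0.03  0.17 10.6 ] rv [ 2.000e-03 -0.000e+00  3.142e+00] j7 -1.19 t 8.3
```

Collar at (589.3,17.9), measured Ø39; post at about (442.5,170.5). Grasping the collar.

```bash
python3 -m inch '[{"dx":0,"dy":0.17,"dz":4,"ax":0,"ay":0,"az":0,"fingers":0},{"dx":0,"dy":0.17,"dz":8,"ax":0,"ay":0,"az":0,"fingers":0},{"dx":0,"dy":0.17,"dz":9.7,"ax":0,"ay":0,"az":0,"fingers":40},{"dx":0,"dy":0.17,"dz":10.2,"ax":0,"ay":0,"az":0,"fingers":80},{"dx":0,"dy":0.17,"dz":10.2,"ax":0,"ay":0,"az":0,"fingers":255},{"dx":0,"dy":0.17,"dz":10.2,"ax":0,"ay":0,"az":0,"fingers":255},{"dx":0,"dy":0.17,"dz":10.2,"ax":0,"ay":0,"az":0,"fingers":255},{"dx":0,"dy":0.17,"dz":10.2,"ax":0,"ay":0,"az":0,"fingers":255},{"dx":0,"dy":0.17,"dz":10.2,"ax":0,"ay":0,"az":0,"fingers":255}]' 30;python3 -m inch '[{"dx":0,"dy":0,"dz":-0.5,"ax":0,"ay":0,"az":0,"fingers":255},{"dx":0,"dy":0,"dz":-2,"ax":0,"ay":0,"az":0,"fingers":255},{"dx":0,"dy":0,"dz":-4,"ax":0,"ay":0,"az":0,"fingers":255},{"dx":0,"dy":0,"dz":-4,"ax":0,"ay":0,"az":0,"fingers":255}]'; python3 -c "
from h import *
go(442.5,170.5,115)
"
```

```text
time: 9.2
tcp_pos: [590.7, 19.0, 90.2]
tcp_rot: [0.0, 0.956, 0.295, 0.001]
force: [0.6, 0.4, 1.0]
opening: 39.2
gripper_force: 30.5
time: 9.6
tcp_pos: [592.5, 19.5, 132.5]
tcp_rot: [0.001, 0.956, 0.295, 0.003]
force: [0.8, 0.3, -0.1]
opening: 39.7
gripper_force: 30.5
d [ -3.89 -20.94   1.66] rv [ 0.003 -0.006  0.   ] j7 -1.21 t 9.6
d [ -3.89 -20.94   1.66] rv [ 0.009  0.005 -3.142] j7 -1.21 t 9.6
```

```bash
python3 -m inch '[{"dx":-3.9,"dy":-20.9,"dz":0,"ax":0,"ay":0,"az":0,"fingers":255},{"dx":-3.9,"dy":-20.9,"dz":0,"ax":0,"ay":0,"az":0,"fingers":255},{"dx":-3.9,"dy":-20.9,"dz":0,"ax":0,"ay":0,"az":0,"fingers":255},{"dx":-3.9,"dy":-20.9,"dz":1,"ax":0,"ay":0,"az":0,"fingers":255},{"dx":-3.9,"dy":-20.9,"dz":3,"ax":0,"ay":0,"az":0,"fingers":255},{"dx":-3.9,"dy":-20.9,"dz":3,"ax":0,"ay":0,"az":0,"fingers":255},{"dx":-3.9,"dy":-20.9,"dz":3,"ax":0,"ay":0,"az":0,"fingers":255},{"dx":-3.9,"dy":-20.9,"dz":3,"ax":0,"ay":0,"az":0,"fingers":255},{"dx":-3.9,"dy":-20.9,"dz":3,"ax":0,"ay":0,"az":0,"fingers":255}]'; python3 -c "
from h import *
im,c=snap('wrist','w9.png');np.save('w9.npy',c);print(px([[442.5,170.5,42],[443.3,170,8]],c))
cv2.imwrite('pics/w9c.png',cv2.resize(im[180:430,150:490],None,fx=1.8,fy=1.8))
go(442.5,170.5,100)
"
```

```text
time: 10.5
tcp_pos: [442.1, 168.4, 100.0]
tcp_rot: [0.0, 0.956, 0.293, 0.001]
force: [-0.1, -0.5, -0.8]
opening: 38.9
gripper_force: 30.7
[[317.18099074 273.79048822]
 [319.02619124 251.2365419 ]]
d [ 0.17 -0.12 -0.01] rv [ 0.001 -0.002  0.   ] j7 -1.57 t 10.55
d [ 0.17 -0.12 -0.01] rv [ 2.000e-03  1.000e-03 -3.142e+00] j7 -1.57 t 10.55
```

View pics/w9c.png

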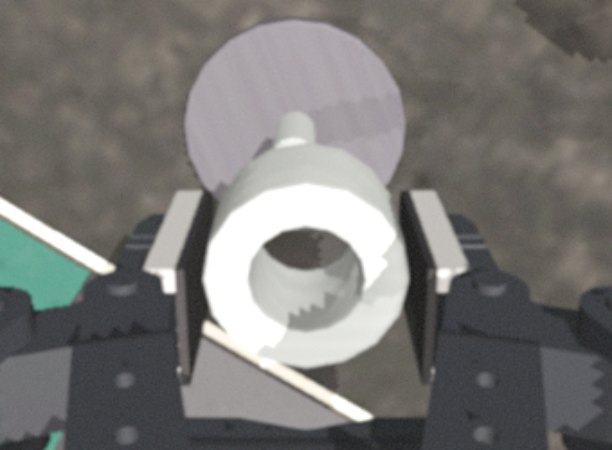

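```bash
python3 - <<'E'
from h import *
c=np.load('w9.npy',allow_pickle=True).item(); s=robot.state(); r=rot(s).inv(); t=s['tcp_pos']
q=lambda x,y,z:r.apply(w((x/1.8+150,y/1.8+180),z,c)[0]-t).round(2)
print('collar',q(306,275.5,t[2]-5),q(204,275,t[2]-5)-q(408,275,t[2]-5),q(306,184,t[2]-5)-q(306,367,t[2]-5))
print('foot',q(295.5,128.5,8),q(185,128,8)-q(406,128,8),q(295,18,8)[0])
E
```

```text
collar [0.07 0.   5.  ] [-2.000e-02 -3.824e+01 -2.000e-02] [38.47 -0.07  0.06]
foot [ 1.83 -3.   91.88] [-7.000e-02 -6.677e+01 -5.000e-02] 35.31
```

```bash
python3 -m inch '[{"dx":0.15,"dy":-0.23,"dz":1,"ax":0,"ay":0,"az":0,"fingers":255},{"dx":0.15,"dy":-0.23,"dz":1.8,"ax":0,"ay":0,"az":0,"fingers":255},{"dx":0.15,"dy":-0.23,"dz":1.8,"ax":0,"ay":0,"az":0,"fingers":255},{"dx":0.15,"dy":-0.23,"dz":1.8,"ax":0,"ay":0,"az":0,"fingers":255}]'; python3 -c "
from h import *
im,c=snap('wrist','w10.png');np.save('w10.npy',c)
cv2.imwrite('pics/w10c.png',cv2.resize(im[180:430,150:490],None,fx=1.8,fy=1.8))
"
```

```text
time: 10.95
tcp_pos: [439.6, 172.2, 80.7]
tcp_rot: [0.0, 0.955, 0.295, -0.001]
force: [-0.0, 0.1, -1.5]
opening: 39.0
gripper_force: 30.7
```

View pics/w10c.png

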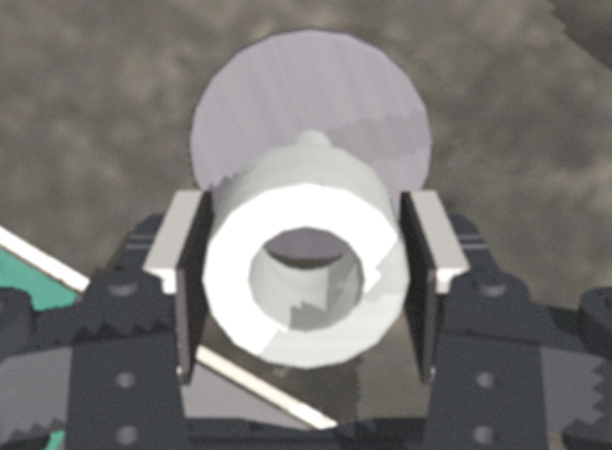

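Foot disc spans x 191–432 with its top at y 28; the post base is at x≈313, slightly right of the collar centre (306).

```bash
python3 - <<'E'
from h import *
c=np.load('w10.npy',allow_pickle=True).item(); s=robot.state(); r=rot(s).inv(); t=s['tcp_pos']
q=lambda x,y,z:r.apply(w((x/1.8+150,y/1.8+180),z,c)[0]-t).round(2)
print('foot',q(311.5,148,8),q(191,128,8)-q(432,128,8),q(311,28,8)[0]-34,'post',q(313,140,10), t)
E
```

```text
foot [ 1.63  1.28 73.05] [-1.200e-01 -6.609e+01  2.000e-02] 1.0 post [ 4.61  1.66 71.05] [439.89094207 172.4198619   81.05292383]
```

```bash
python3 -m inch '[{"dx":0.12,"dy":0.12,"dz":0,"ax":0,"ay":0,"az":0,"fingers":255},{"dx":0.12,"dy":0.12,"dz":0.7,"ax":0,"ay":0,"az":0,"fingers":255},{"dx":0.12,"dy":0.12,"dz":1.4,"ax":0,"ay":0,"az":0,"fingers":255},{"dx":0.12,"dy":0.12,"dz":2,"ax":0,"ay":0,"az":0,"fingers":255},{"dx":0.12,"dy":0.12,"dz":2,"ax":0,"ay":0,"az":0,"fingers":255},{"dx":0.12,"dy":0.12,"dz":2,"ax":0,"ay":0,"az":0,"fingers":255}]'
```

```text
time: 11.6
tcp_pos: [441.4, 172.0, 60.9]
tcp_rot: [-0.0, 0.955, 0.295, -0.0]
force: [0.3, -0.0, -1.5]
opening: 39.6
gripper_force: 30.7
```

```bash
python3 -m inch '[{"dx":0,"dy":0,"dz":0.7,"ax":0,"ay":0,"az":0,"fingers":255},{"dx":0,"dy":0,"dz":1.4,"ax":0,"ay":0,"az":0,"fingers":255},{"dx":0,"dy":0,"dz":1.8,"ax":0,"ay":0,"az":0,"fingers":255},{"dx":0,"dy":0,"dz":2,"ax":0,"ay":0,"az":0,"fingers":255},{"dx":0,"dy":0,"dz":2.1,"ax":0,"ay":0,"az":0,"fingers":255},{"dx":0,"dy":0,"dz":2.1,"ax":0,"ay":0,"az":0,"fingers":255}]'
```

```text
time: 12.2
tcp_pos: [441.7, 172.1, 40.2]
tcp_rot: [-0.0, 0.955, 0.295, -0.0]
force: [0.2, 0.2, -1.3]
opening: 39.4
gripper_force: 30.7
```

```bash
python3 -m inch '[{"dx":0,"dy":0,"dz":0.1,"ax":0,"ay":0,"az":0,"fingers":255},{"dx":0,"dy":0,"dz":0.2,"ax":0,"ay":0,"az":0,"fingers":255},{"dx":0,"dy":0,"dz":0.2,"ax":0,"ay":0,"az":0,"fingers":255}]'
```

```text
time: 12.5
tcp_pos: [442.0, 172.3, 39.5]
tcp_rot: [0.0, 0.956, 0.295, 0.0]
force: [-2.0, -1.1, 7.8]
opening: 39.2
gripper_force: 31.4
```

```bash
python3 -m inch '[{"dx":0,"dy":0,"dz":0,"ax":0,"ay":0,"az":0,"fingers":100},{"dx":0,"dy":0,"dz":0,"ax":0,"ay":0,"az":0,"fingers":40},{"dx":0,"dy":0,"dz":0,"ax":0,"ay":0,"az":0,"fingers":0},{"dx":0,"dy":0,"dz":-3,"ax":0,"ay":0,"az":0,"fingers":0},{"dx":0,"dy":0,"dz":-8,"ax":0,"ay":0,"az":0,"fingers":0},{"dx":0,"dy":0,"dz":-13,"ax":0,"ay":0,"az":0,"fingers":0},{"dx":0,"dy":0,"dz":-15,"ax":0,"ay":0,"az":0,"fingers":0},{"dx":0,"dy":0,"dz":-15,"ax":0,"ay":0,"az":0,"fingers":0},{"dx":0,"dy":0,"dz":-15,"ax":0,"ay":0,"az":0,"fingers":0}]'; python3 - <<'E'
from h import *
im,c=snap('wrist','w11.png')
print(px([[442,171.5,34],[442,171.5,42],[442,171.5,8]],c))
g=cv2.cvtColor(im,cv2.COLOR_BGR2GRAY); p=px([442,171.5,34],c)[0]
k=cv2.HoughCircles(cv2.medianBlur(g,3),cv2.HOUGH_GRADIENT,1,10,param1=80,param2=15,minRadius=25,maxRadius=80)
print([x.round(1) for x in k[0] if np.hypot(*(x[:2]-p))<40])
go(590.3,17.6,190,2.171)
E
```

```text
time: 13.4
tcp_pos: [441.6, 171.9, 188.1]
tcp_rot: [0.0, 0.956, 0.295, 0.0]
force: [0.9, 0.3, -0.4]
opening: 85.3
gripper_force: 0.0
[[320.75386098 226.80512354]
 [320.80027805 229.63750372]
 [320.61927806 218.59661999]]
[array([318.5, 218.5,  43. ], dtype=float32), array([318.5, 228.5,  27.5], dtype=float32), array([329.5, 212.5,  33. ], dtype=float32), array([306.5, 215.5,  31.4], dtype=float32), array([329.5, 244.5,  46.2], dtype=float32), array([308.5, 238.5,  25.7], dtype=float32), array([308.5, 205.5,  27.5], dtype=float32), array([332.5, 226.5,  28.1], dtype=float32), array([320.5, 239.5,  36.6], dtype=float32), array([308.5, 227.5,  29.4], dtype=float32), array([296.5, 221.5,  26.6], dtype=float32), array([332.5, 202.5,  26.3], dtype=float32), array([287.5, 234.5,  28.6], dtype=float32), array([341.5, 243.5,  29.3], dtype=float32), array([340.5, 209.5,  26.3], dtype=float32), array([324.5, 253.5,  25.6], dtype=float32)]
d [ 3.66 21.14 -0.3 ] rv [4.00e-03 1.00e-03 3.14e+00] j7 -1.51 t 13.45
d [ 3.66 21.14 -0.3 ] rv [-0.     0.002 -0.001] j7 -1.51 t 13.45
```

Collar circle at (318,228) sits concentric on the foot circle (318,218), at the seated height's pixel. Back to the pile for the block.

```bash
python3 -m inch '[{"dx":3.7,"dy":21.1,"dz":0,"ax":0,"ay":0,"az":0,"fingers":0},{"dx":3.7,"dy":21.1,"dz":0,"ax":0,"ay":0,"az":0,"fingers":0},{"dx":3.7,"dy":21.1,"dz":0,"ax":0,"ay":0,"az":0,"fingers":0},{"dx":3.7,"dy":21.1,"dz":0,"ax":0,"ay":0,"az":0,"fingers":0},{"dx":3.7,"dy":21.1,"dz":0,"ax":0,"ay":0,"az":0,"fingers":0},{"dx":3.7,"dy":21.1,"dz":2,"ax":0,"ay":0,"az":0,"fingers":0},{"dx":3.7,"dy":21.1,"dz":2,"ax":0,"ay":0,"az":0,"fingers":0},{"dx":3.7,"dy":21.1,"dz":2,"ax":0,"ay":0,"az":0,"fingers":0}]'; python3 - <<'E'
from h import *
im,c=snap('wrist','w12.png');np.save('w12.npy',c); t=robot.state()['tcp_pos']; r=rot().inv()
p=px([590.3,17.6,59],c)[0]; print(p)
g=cv2.cvtColor(im,cv2.COLOR_BGR2GRAY); x0,y0=(p-60).astype(int); a=g[y0:y0+120,x0:x0+120]
b=((cv2.morphologyEx(a,cv2.MORPH_CLOSE,np.ones((13,13)))-a.astype(int))>50).astype(np.uint8)
n,l,st,ce=cv2.connectedComponentsWithStats(b)
for i in range(1,n):
    if 8<st[i,4]<200: q=ce[i]+(x0,y0); print(st[i,2:],q.round(1),w(q,59,c)[0].round(1),r.apply(w(q,59,c)[0]-t).round(1))
E
```

```text
time: 14.25
tcp_pos: [589.6, 19.6, 166.6]
tcp_rot: [-0.001, 0.955, 0.296, -0.002]
force: [1.3, 0.2, 0.4]
opening: 85.3
gripper_force: 0.0
[324.24965858 246.45403778]
[17  5 54] [306.  187.4] [612.9  45.6  59. ] [ 33.3  -8.4 108.6]
[17  5 54] [350.4 187.5] [626.9  25.1  59. ] [ 33.4  16.5 108.6]
[10  9 70] [291.5 214.8] [595.2  43.7  59. ] [ 17.7 -16.7 108.7]
[ 9  9 71] [357.8 215. ] [616.5  12.5  59. ] [ 17.6  21.  108.6]
[  6  19 108] [380.5 232.3] [615.7  -4.3  59. ] [  7.5  34.4 108.6]
[ 9  9 61] [292.3 276.8] [564.   22.5  59. ] [-20.  -16.9 108.7]
[ 9  9 63] [355.8 277.1] [585.3  -8.7  59. ] [-20.1  20.9 108.7]
```

Pad screws found at the four corners (centre 1.2 mm back, 2.1 mm right of the tool). Descend and grip it.

```bash
python3 -m inch '[{"dx":-0.1,"dy":0.2,"dz":4.5,"ax":0,"ay":0,"az":0,"fingers":0},{"dx":-0.1,"dy":0.2,"dz":8.5,"ax":0,"ay":0,"az":0,"fingers":0},{"dx":-0.1,"dy":0.2,"dz":10,"ax":0,"ay":0,"az":0,"fingers":0},{"dx":-0.1,"dy":0.2,"dz":10.3,"ax":0,"ay":0,"az":0,"fingers":40},{"dx":-0.1,"dy":0.2,"dz":10.3,"ax":0,"ay":0,"az":0,"fingers":80},{"dx":-0.1,"dy":0.2,"dz":10.3,"ax":0,"ay":0,"az":0,"fingers":255},{"dx":-0.1,"dy":0.2,"dz":10.3,"ax":0,"ay":0,"az":0,"fingers":255},{"dx":-0.1,"dy":0.2,"dz":10.3,"ax":0,"ay":0,"az":0,"fingers":255}]' 30;python3 -m inch '[{"dx":0,"dy":0,"dz":-0.5,"ax":0,"ay":0,"az":0,"fingers":255},{"dx":0,"dy":0,"dz":-3,"ax":0,"ay":0,"az":0,"fingers":255},{"dx":0,"dy":0,"dz":-7,"ax":0,"ay":0,"az":0,"fingers":255},{"dx":0,"dy":0,"dz":-11,"ax":0,"ay":0,"az":0,"fingers":255},{"dx":0,"dy":0,"dz":-11,"ax":0,"ay":0,"az":0,"fingers":255}]'; python3 - <<'E'
from h import *
# tray in the early rack picture: minAreaRect of the bright tray, on z=8 rim
im=cv2.imread('pics/w_rack.png'); c=np.load('w_rack.npy',allow_pickle=True).item()
p=px([521.9,-301.3,8],c)[0]; print(p)
g=cv2.GaussianBlur(cv2.cvtColor(im,cv2.COLOR_BGR2GRAY),(5,5),0)
x0,y0=(p-65).astype(int); a=g[y0:y0+130,x0:x0+130]
_,b=cv2.threshold(a,0,255,cv2.THRESH_OTSU)
k=max(cv2.findContours(b,0,2)[0],key=cv2.contourArea)
q=w(cv2.boxPoints(cv2.minAreaRect(k))+(x0,y0),8,c); print(q.round(1),q.mean(0),np.linalg.norm(q-np.roll(q,1,0),axis=1))
v=q[1]-q[0]; a=np.arctan2(v[1],v[0]); print(a)
for o in (0,np.pi/2): go(q.mean(0)[0],q.mean(0)[1],150,a+o)
E
```

```text
time: 15.1
tcp_pos: [593.5, 17.1, 67.9]
tcp_rot: [0.0, 0.955, 0.295, 0.003]
force: [0.4, 1.2, 6.9]
opening: 47.1
gripper_force: 33.6
time: 15.6
tcp_pos: [595.5, 17.0, 182.0]
tcp_rot: [0.002, 0.956, 0.295, 0.006]
force: [1.0, 1.3, -0.9]
opening: 47.5
gripper_force: 32.8
[456.21319031 239.36890577]
[[ 473.1 -281.6    8. ]
 [ 541.8 -250.7    8. ]
 [ 567.7 -317.7    8. ]
 [ 498.5 -352.3    8. ]] [ 520.2577989  -300.58218546    8.        ] [75.10403864 75.34867654 71.77547453 77.40371124]
0.42301205393131464
d [-24.14  21.97   3.09] rv [ 0.013 -0.004 -1.395] j7 -1.19 t 15.6
d [-24.14  21.97   3.09] rv [-0.004 -0.014  1.746] j7 -1.19 t 15.6
d [-24.14  21.97   3.09] rv [ 0.017  0.009 -2.966] j7 -1.19 t 15.6
d [-24.14  21.97   3.09] rv [ 0.006 -0.011  0.176] j7 -1.19 t 15.6
```

The block is held (47.5 mm opening). The tray measures (520,-301), its angle fits a +0.176 turn, and the top camera agrees within 2 mm.

```bash
python3 -m inch '[{"dx":-24.1,"dy":22,"dz":0,"ax":0,"ay":0,"az":0.176,"fingers":255},{"dx":-24.1,"dy":22,"dz":0,"ax":0,"ay":0,"az":0.176,"fingers":255},{"dx":-24.1,"dy":22,"dz":0,"ax":0,"ay":0,"az":0.176,"fingers":255},{"dx":-24.1,"dy":22,"dz":0,"ax":0,"ay":0,"az":0.176,"fingers":255},{"dx":-24.1,"dy":22,"dz":0,"ax":0,"ay":0,"az":0.176,"fingers":255},{"dx":-24.1,"dy":22,"dz":0,"ax":0,"ay":0,"az":0.176,"fingers":255},{"dx":-24.1,"dy":22,"dz":3,"ax":0,"ay":0,"az":0.176,"fingers":255},{"dx":-24.1,"dy":22,"dz":6,"ax":0,"ay":0,"az":0.176,"fingers":255},{"dx":-24.1,"dy":22,"dz":8,"ax":0,"ay":0,"az":0.176,"fingers":255},{"dx":-24.1,"dy":22,"dz":8,"ax":0,"ay":0,"az":0.176,"fingers":255},{"dx":-24.1,"dy":22,"dz":8,"ax":0,"ay":0,"az":0.176,"fingers":255}]'; python3 - <<'E'
from h import *
im,c=snap('wrist','w13.png');np.save('w13.npy',c)
go(520.5,-300.7,38,0.42+np.pi/2)
t=robot.state()['tcp_pos']
# overlay: expected tray rim outline (measured) and pad centre
cv2.imwrite('pics/w13c.png',cv2.resize(im[100:430,130:510],None,fx=1.7,fy=1.7))
E
```

```text
time: 16.7
tcp_pos: [516.0, -300.8, 94.8]
tcp_rot: [-0.001, 0.978, 0.21, -0.001]
force: [-0.1, -0.4, -1.2]
opening: 47.2
gripper_force: 32.7
d [0.33 0.1  5.8 ] rv [ 1.000e-03  1.000e-03 -3.138e+00] j7 -0.78 t 16.75
d [0.33 0.1  5.8 ] rv [ 0.001 -0.001  0.003] j7 -0.78 t 16.75
```

View pics/w13c.png

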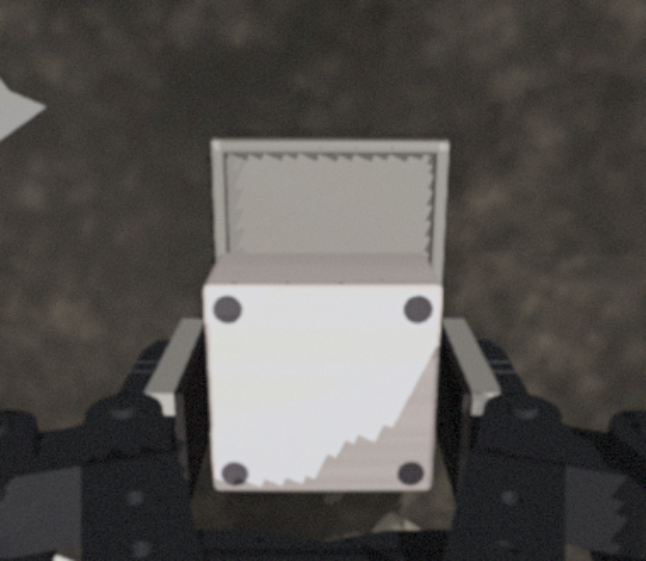

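The tray's far rim edge runs (212,140)–(448,140), parallel to the block; block face corners are (203,284), (442,284), (434,491), (214,491).

```bash
python3 - <<'E'
from h import *
c=np.load('w13.npy',allow_pickle=True).item(); s=robot.state(); r=rot(s).inv(); t=s['tcp_pos']
q=lambda x,y,z:r.apply(w((x/1.7+130,y/1.7+100),z,c)[0]-t).round(2)
print('pad',np.array([q(x,y,t[2]-9) for x,y in ((203,284),(442,284),(434,491),(214,491))]))
a,b=q(212,140,8),q(448,140,8);print('tray',a,b,(a+b)/2-(36,0,0))
E
```

```text
pad [[ 21.56 -24.18   8.99]
 [ 21.65  21.9    9.04]
 [-25.26  22.76   9.  ]
 [-25.35 -24.22   8.96]]
tray [ 38.81 -34.22  88.03] [38.96 36.19 88.09] [ 2.885  0.985 88.06 ]
```

```bash
python3 -m inch '[{"dx":0.47,"dy":0.19,"dz":2,"ax":0,"ay":0,"az":0,"fingers":255},{"dx":0.47,"dy":0.19,"dz":4,"ax":0,"ay":0,"az":0,"fingers":255},{"dx":0.47,"dy":0.19,"dz":5,"ax":0,"ay":0,"az":0,"fingers":255},{"dx":0.47,"dy":0.19,"dz":5.4,"ax":0,"ay":0,"az":0,"fingers":255},{"dx":0.47,"dy":0.19,"dz":5.5,"ax":0,"ay":0,"az":0,"fingers":255},{"dx":0.47,"dy":0.19,"dz":5.5,"ax":0,"ay":0,"az":0,"fingers":255}]'
```

```text
time: 17.35
tcp_pos: [522.3, -301.3, 41.4]
tcp_rot: [0.001, 0.978, 0.21, 0.001]
force: [-0.1, 0.5, -0.9]
opening: 47.4
gripper_force: 32.7
```

```bash
python3 -m inch '[{"dx":0,"dy":0,"dz":0.2,"ax":0,"ay":0,"az":0,"fingers":255},{"dx":0,"dy":0,"dz":0.4,"ax":0,"ay":0,"az":0,"fingers":255},{"dx":0,"dy":0,"dz":0.4,"ax":0,"ay":0,"az":0,"fingers":255},{"dx":0,"dy":0,"dz":0.4,"ax":0,"ay":0,"az":0,"fingers":255}]'
```

```text
time: 17.75
tcp_pos: [522.1, -301.3, 37.3]
tcp_rot: [0.001, 0.978, 0.21, 0.001]
force: [-0.9, 1.0, 4.2]
opening: 46.9
gripper_force: 33.4
```

```bash
python3 -m inch '[{"dx":0,"dy":0,"dz":0.05,"ax":0,"ay":0,"az":0,"fingers":255},{"dx":0,"dy":0,"dz":0.05,"ax":0,"ay":0,"az":0,"fingers":70},{"dx":0,"dy":0,"dz":0,"ax":0,"ay":0,"az":0,"fingers":30},{"dx":0,"dy":0,"dz":0,"ax":0,"ay":0,"az":0,"fingers":0},{"dx":0,"dy":0,"dz":-2,"ax":0,"ay":0,"az":0,"fingers":0},{"dx":0,"dy":0,"dz":-6,"ax":0,"ay":0,"az":0,"fingers":0},{"dx":0,"dy":0,"dz":-11,"ax":0,"ay":0,"az":0,"fingers":0},{"dx":0,"dy":0,"dz":-15,"ax":0,"ay":0,"az":0,"fingers":0},{"dx":0,"dy":0,"dz":-15,"ax":0,"ay":0,"az":0,"fingers":0}]'; python3 - <<'E'
from h import *
im,c=snap('wrist','w14.png'); r=rot().inv(); t=robot.state()['tcp_pos']
p=px([521,-301,28],c)[0]; g=cv2.cvtColor(im,cv2.COLOR_BGR2GRAY); x0,y0=(p-60).astype(int); a=g[y0:y0+120,x0:x0+120]
b=((cv2.morphologyEx(a,cv2.MORPH_CLOSE,np.ones((11,11)))-a.astype(int))>40).astype(np.uint8)
n,l,st,ce=cv2.connectedComponentsWithStats(b)
for i in range(1,n):
    if 8<st[i,4]<200: q=ce[i]+(x0,y0); print(st[i,2:],q.round(1),r.apply(w(q,28,c)[0]-t).round(1))
_,b=cv2.threshold(cv2.GaussianBlur(a,(5,5),0),0,255,cv2.THRESH_OTSU); print('otsu',_)
for th in (75,95,115):
    k=max(cv2.findContours((cv2.GaussianBlur(a,(5,5),0)>th).astype(np.uint8),0,2)[0],key=cv2.contourArea)
    q=w(cv2.boxPoints(cv2.minAreaRect(k))+(x0,y0),8,c); print(th,r.apply(q-t).mean(0),np.linalg.norm(q-np.roll(q,1,0),axis=1))
go(593.6,16.3,180)
E
```

```text
time: 18.65
tcp_pos: [525.7, -302.6, 193.7]
tcp_rot: [0.005, 0.978, 0.21, 0.006]
force: [0.4, -0.4, 0.5]
opening: 85.5
gripper_force: 0.0
[11  2 18] [278.7 183.6] [ 30.6 -26.7 162.1]
[10  2 15] [315.5 184.3] [ 30.1  -0.8 162.2]
[11  2 16] [329.2 184.3] [ 30.1   8.8 162.3]
[11  2 16] [342.9 184.3] [ 30.1  18.5 162.4]
[ 3 15 31] [353.3 189.9] [ 26.2  25.9 162.4]
[ 4 39 68] [352.6 222. ] [  2.9  25.9 162.3]
[ 8  8 50] [286.6 206.5] [ 14.3 -21.4 162. ]
[ 8  8 50] [339.6 206.5] [ 14.2  16.4 162.3]
[ 10  55 154] [278.  239.6] [-10.2 -28.2 161.9]
[ 2 10 12] [352.2 247. ] [-15.9  26.  162.2]
[ 8  7 43] [287.6 257. ] [-23.5 -21.4 161.8]
[ 7  7 44] [339.  256.9] [-23.5  16.4 162.1]
[ 7 10 23] [350.4 260.2] [-26.1  25.  162.1]
otsu 154.0
75 [ -9.41988586  -4.00600071 182.01435339] [95.3326824  89.11877323 95.58406314 96.27692278]
95 [ -6.45019854  -3.62087922 182.03151967] [78.87531682 73.64383878 79.05141734 78.49234149]
115 [ -3.06498433  -3.61159477 182.04827725] [72.10471755 72.13736327 72.2616729  76.4498963 ]
d [ 19.42 -26.15   0.93] rv [ 0.007 -0.005  0.   ] j7 -0.76 t 18.7
d [ 19.42 -26.15   0.93] rv [ 0.008  0.01  -3.142] j7 -0.76 t 18.7
```

The block lies flat and within 2 mm of the tray's centre (screw spacing matches height 28). Now the tin.

```bash
python3 -m inch '[{"dx":19.4,"dy":-26.1,"dz":0,"ax":0,"ay":0,"az":0,"fingers":0},{"dx":19.4,"dy":-26.1,"dz":0,"ax":0,"ay":0,"az":0,"fingers":0},{"dx":19.4,"dy":-26.1,"dz":0,"ax":0,"ay":0,"az":0,"fingers":0},{"dx":19.4,"dy":-26.1,"dz":0,"ax":0,"ay":0,"az":0,"fingers":0},{"dx":19.4,"dy":-26.1,"dz":0,"ax":0,"ay":0,"az":0,"fingers":0},{"dx":19.4,"dy":-26.1,"dz":3,"ax":0,"ay":0,"az":0,"fingers":0},{"dx":19.4,"dy":-26.1,"dz":4,"ax":0,"ay":0,"az":0,"fingers":0},{"dx":19.4,"dy":-26.1,"dz":4,"ax":0,"ay":0,"az":0,"fingers":0},{"dx":19.4,"dy":-26.1,"dz":4,"ax":0,"ay":0,"az":0,"fingers":0}]'; cat > disc.py <<'E'
from h import *
import sys
def disc(name,guess,z,D):
    im,c=snap('wrist',name); r=rot().inv(); t=robot.state()['tcp_pos']
    p=px([*guess,z],c)[0]; print('px',p)
    g=cv2.GaussianBlur(cv2.cvtColor(im,cv2.COLOR_BGR2GRAY),(5,5),0); h=85
    x0,y0=np.maximum((p-h).astype(int),0); a=g[y0:y0+2*h,x0:x0+2*h]
    for th in (95,115,140,170):
        ks=cv2.findContours((a>th).astype(np.uint8),0,2)[0]
        k=max(ks,key=cv2.contourArea)
        if len(k)<6: continue
        x,y,ww,hh=cv2.boundingRect(k); e=cv2.fitEllipse(k); m=w(np.add(e[0],(x0,y0)),z,c)[0]
        L,Rr=w([(x0+x,y0+y+hh/2),(x0+x+ww,y0+y+hh/2)],z,c)
        print(th,(x+x0,y+y0,ww,hh),'world',m.round(1),'tool',r.apply(m-t).round(1),'dia',np.linalg.norm(L-Rr).round(1),np.round(e[1],1))
E
python3 -c "
from disc import *
disc('w15.png',(593.6,16.3),35,64)"
```

```text
time: 19.6
tcp_pos: [589.8, 17.2, 143.8]
tcp_rot: [-0.0, 0.977, 0.211, -0.002]
force: [1.2, -1.2, 1.2]
opening: 85.3
gripper_force: 0.0
px [324.60787103 239.42794444]
95 (np.int64(239), np.int64(177), 142, 116) world [593.8  19.5  35. ] tool [  5.   -2.4 109.8] dia 82.6 [109.3 125.9]
115 (np.int64(270), np.int64(182), 110, 111) world [594.5  16.8  35. ] tool [  4.5   0.3 109.8] dia 64.0 [108.8 109.4]
140 (np.int64(270), np.int64(183), 110, 109) world [594.3  16.8  35. ] tool [  4.3   0.3 109.8] dia 64.0 [107.5 108.1]
170 (np.int64(271), np.int64(186), 108, 106) world [594.   16.6  35. ] tool [  4.    0.3 109.8] dia 62.9 [104.7 107.2]
```

Lid found at Ø64.0, 4 mm ahead of the tool. Grip it.

```bash
python3 -m inch '[{"dx":0.4,"dy":0,"dz":4.5,"ax":0,"ay":0,"az":0,"fingers":0},{"dx":0.4,"dy":0,"dz":8.5,"ax":0,"ay":0,"az":0,"fingers":0},{"dx":0.4,"dy":0,"dz":10.3,"ax":0,"ay":0,"az":0,"fingers":0},{"dx":0.4,"dy":0,"dz":10.8,"ax":0,"ay":0,"az":0,"fingers":0},{"dx":0.4,"dy":0,"dz":10.8,"ax":0,"ay":0,"az":0,"fingers":30},{"dx":0.4,"dy":0,"dz":10.8,"ax":0,"ay":0,"az":0,"fingers":50},{"dx":0.4,"dy":0,"dz":10.8,"ax":0,"ay":0,"az":0,"fingers":255},{"dx":0.4,"dy":0,"dz":10.8,"ax":0,"ay":0,"az":0,"fingers":255},{"dx":0.4,"dy":0,"dz":10.8,"ax":0,"ay":0,"az":0,"fingers":255}]' 35
```

```text
time: 20.55
tcp_pos: [596.9, 17.9, 40.7]
tcp_rot: [0.001, 0.978, 0.21, 0.002]
force: [-0.3, -0.2, 7.3]
opening: 62.0
gripper_force: 39.0
```

```bash
python3 -m inch '[{"dx":0,"dy":0,"dz":0,"ax":0,"ay":0,"az":0,"fingers":255},{"dx":0,"dy":0,"dz":-0.5,"ax":0,"ay":0,"az":0,"fingers":255},{"dx":0,"dy":0,"dz":-1,"ax":0,"ay":0,"az":0,"fingers":255},{"dx":0,"dy":0,"dz":-2,"ax":0,"ay":0,"az":0,"fingers":255},{"dx":0,"dy":0,"dz":-2,"ax":0,"ay":0,"az":0,"fingers":255}]'; python3 -c "
from disc import *
z=robot.state()['tcp_pos'][2]-5
disc('w16.png',(596.9,17.9),z,64)
go(604.7,318.9,120)"
```

```text
time: 21.05
tcp_pos: [596.1, 18.7, 59.9]
tcp_rot: [0.0, 0.978, 0.21, 0.002]
force: [0.2, -0.1, -0.4]
opening: 61.9
gripper_force: 38.6
px [323.86643198 331.72034921]
95 (np.int64(238), np.int64(246), 170, 170) world [596.9  19.5  54.9] tool [ 1.4 -0.3  4.3] dia 57.4 [176.9 178.7]
115 (np.int64(238), np.int64(246), 170, 170) world [596.9  19.4  54.9] tool [ 1.4 -0.3  4.3] dia 57.4 [175.5 177.6]
140 (np.int64(238), np.int64(246), 170, 170) world [596.   18.8  54.9] tool [ 0.3 -0.1  4.3] dia 57.4 [165.5 177.9]
170 (np.int64(238), np.int64(254), 167, 144) world [597.2  21.6  54.9] tool [ 2.6 -2.1  4.3] dia 56.1 [142.5 175.9]
d [ 13.16 -27.01  -6.07] rv [ 0.001 -0.002  0.   ] j7 -1.39 t 21.1
d [ 13.16 -27.01  -6.07] rv [ 3.000e-03  1.000e-03 -3.142e+00] j7 -1.39 t 21.1
```

```bash
python3 -m inch '[{"dx":0,"dy":0,"dz":-4,"ax":0,"ay":0,"az":0,"fingers":255},{"dx":2,"dy":-5,"dz":-8,"ax":0,"ay":0,"az":0,"fingers":255},{"dx":5,"dy":-27,"dz":-12,"ax":0,"ay":0,"az":0,"fingers":255},{"dx":5,"dy":-27,"dz":-12,"ax":0,"ay":0,"az":0,"fingers":255},{"dx":5,"dy":-27,"dz":-12,"ax":0,"ay":0,"az":0,"fingers":255},{"dx":5,"dy":-27,"dz":-12,"ax":0,"ay":0,"az":0,"fingers":255},{"dx":5,"dy":-27,"dz":-12,"ax":0,"ay":0,"az":0,"fingers":255},{"dx":5,"dy":-27,"dz":-12,"ax":0,"ay":0,"az":0,"fingers":255},{"dx":5,"dy":-27,"dz":-12,"ax":0,"ay":0,"az":0,"fingers":255},{"dx":5,"dy":-27,"dz":-12,"ax":0,"ay":0,"az":0,"fingers":255}]'; python3 -c "
from disc import *
disc('w17.png',(604.7,318.9),8,92)
go(604.7,318.9,100)
im=cv2.imread('pics/w17.png'); g=cv2.cvtColor(im,cv2.COLOR_BGR2GRAY); print(g[250:440:12,320])"
```

```text
time: 22.1
tcp_pos: [530.3, 283.1, 177.5]
tcp_rot: [0.001, 0.978, 0.209, -0.0]
force: [0.5, 0.4, -1.3]
opening: 62.2
gripper_force: 39.3
px [316.43885534 103.67684446]
95 (np.int64(250), np.int64(35), 134, 138) world [604.7 318.7   8. ] tool [ 82.7  -3.  169.3] dia 91.6 [133.2 137.6]
115 (np.int64(251), np.int64(36), 133, 137) world [604.7 318.7   8. ] tool [ 82.7  -3.  169.3] dia 90.9 [131.7 136.2]
140 (np.int64(252), np.int64(37), 131, 135) world [604.7 318.8   8. ] tool [ 82.8  -3.1 169.3] dia 89.5 [129.9 134.3]Traceback (most recent call last):
  File "<string>", line 3, in <module>
    disc('w17.png',(604.7,318.9),8,92)
    ~~~~^^^^^^^^^^^^^^^^^^^^^^^^^^^^^^
  File "disc.py", line 10, in disc
    k=max(ks,key=cv2.contourArea)
ValueError: max() iterable argument is empty
```

The dish is found at (604.7,318.7), Ø91.6, agreeing with the top camera. Go over it and lower.

```bash
python3 -m inch '[{"dx":4,"dy":-0.3,"dz":1,"ax":0,"ay":0,"az":0,"fingers":255},{"dx":8.2,"dy":-0.3,"dz":4,"ax":0,"ay":0,"az":0,"fingers":255},{"dx":8.2,"dy":-0.3,"dz":8,"ax":0,"ay":0,"az":0,"fingers":255},{"dx":8.2,"dy":-0.3,"dz":10.5,"ax":0,"ay":0,"az":0,"fingers":255},{"dx":8.2,"dy":-0.3,"dz":11.7,"ax":0,"ay":0,"az":0,"fingers":255},{"dx":8.2,"dy":-0.3,"dz":11.7,"ax":0,"ay":0,"az":0,"fingers":255},{"dx":8.2,"dy":-0.3,"dz":11.7,"ax":0,"ay":0,"az":0,"fingers":255}]'; python3 -c "
from disc import *
go(604.7,318.7,45)
z=robot.state()['tcp_pos'][2]-5.7
im,c=snap('wrist','w18.png'); g=cv2.GaussianBlur(cv2.cvtColor(im,cv2.COLOR_BGR2GRAY),(5,5),0)
k=max(cv2.findContours((g[200:420,220:420]>150).astype(np.uint8),0,2)[0],key=cv2.contourArea);print(cv2.boundingRect(k),cv2.fitEllipse(k))
print(px([604.7,318.7,z],c))"
```

```text
time: 22.85
tcp_pos: [604.5, 321.2, 62.7]
tcp_rot: [-0.0, 0.978, 0.209, 0.001]
force: [-0.4, 0.5, 0.1]
opening: 62.0
gripper_force: 39.3
d [-0.08  0.23  1.77] rv [-0.    -0.002 -0.   ] j7 -1.86 t 22.85
d [-0.08  0.23  1.77] rv [-0.004  0.     3.142] j7 -1.86 t 22.85
(11, 0, 181, 215) ((101.00111389160156, 114.86393737792969), (175.73463439941406, 211.9777374267578), 7.489919662475586)
[[327.63390802 333.79700501]]
```

Shift 2 mm in y and lower in small steps.

```bash
python3 -m inch '[{"dx":-0.1,"dy":0.2,"dz":0.8,"ax":0,"ay":0,"az":0,"fingers":255},{"dx":-0.1,"dy":0.2,"dz":1.4,"ax":0,"ay":0,"az":0,"fingers":255},{"dx":-0.1,"dy":0.2,"dz":1.6,"ax":0,"ay":0,"az":0,"fingers":255},{"dx":-0.1,"dy":0.2,"dz":1.7,"ax":0,"ay":0,"az":0,"fingers":255},{"dx":-0.1,"dy":0.2,"dz":1.7,"ax":0,"ay":0,"az":0,"fingers":255}]'
```

```text
time: 23.4
tcp_pos: [603.3, 319.1, 44.8]
tcp_rot: [0.0, 0.978, 0.21, 0.0]
force: [-1.0, -0.2, 1.6]
opening: 61.9
gripper_force: 39.6
```

```bash
python3 -m inch '[{"dx":0,"dy":0,"dz":0.1,"ax":0,"ay":0,"az":0,"fingers":255},{"dx":0,"dy":0,"dz":0.1,"ax":0,"ay":0,"az":0,"fingers":255},{"dx":0,"dy":0,"dz":0.1,"ax":0,"ay":0,"az":0,"fingers":255}]'
```

```text
time: 23.7
tcp_pos: [603.4, 319.1, 44.7]
tcp_rot: [0.0, 0.978, 0.21, 0.0]
force: [-1.3, -2.6, 5.6]
opening: 61.8
gripper_force: 40.1
```

Contact at the expected height. Release, rise clear and check the tin.

```bash
python3 -m inch '[{"dx":0,"dy":0,"dz":0,"ax":0,"ay":0,"az":0,"fingers":40},{"dx":0,"dy":0,"dz":0,"ax":0,"ay":0,"az":0,"fingers":10},{"dx":0,"dy":0,"dz":0,"ax":0,"ay":0,"az":0,"fingers":0},{"dx":0,"dy":0,"dz":0,"ax":0,"ay":0,"az":0,"fingers":0},{"dx":0,"dy":0,"dz":-2,"ax":0,"ay":0,"az":0,"fingers":0},{"dx":0,"dy":0,"dz":-6,"ax":0,"ay":0,"az":0,"fingers":0},{"dx":0,"dy":0,"dz":-11,"ax":0,"ay":0,"az":0,"fingers":0},{"dx":0,"dy":0,"dz":-16,"ax":0,"ay":0,"az":0,"fingers":0},{"dx":0,"dy":0,"dz":-20,"ax":0,"ay":0,"az":0,"fingers":0},{"dx":0,"dy":0,"dz":-20,"ax":0,"ay":0,"az":0,"fingers":0},{"dx":0,"dy":0,"dz":-20,"ax":0,"ay":0,"az":0,"fingers":0}]'; python3 - <<'E'
from h import *
im,c=snap('wrist','w19.png'); g=cv2.medianBlur(cv2.cvtColor(im,cv2.COLOR_BGR2GRAY),3)
p=px([604.7,318.7,39],c)[0]; x0,y0=(p-85).astype(int); a=g[y0:y0+170,x0:x0+170]; print(p)
for th in (110,140,170,190,205,220):
    ks=cv2.findContours((a>th).astype(np.uint8),0,2)[0]
    if ks:
        k=max(ks,key=cv2.contourArea)
        if len(k)>5:
            e=cv2.fitEllipse(k); m=np.add(e[0],(x0,y0)); print(th,np.round(e[1],1),'z39',w(m,39,c)[0].round(1),'z8',w(m,8,c)[0].round(1))
print('px/mm lid',np.ptp(px([[604.7-32,318.7,39],[604.7+32,318.7,39]],c),axis=0))
E
```

```text
time: 24.8
tcp_pos: [603.8, 319.8, 244.8]
tcp_rot: [-0.001, 0.978, 0.21, 0.002]
force: [1.3, 0.4, -0.1]
opening: 85.6
gripper_force: 0.0
[321.68873261 212.10906173]
110 [100.8 108.1] z39 [611.8 320.9  39. ] z8 [606.8 318.3   8. ]
140 [ 99.2 101.1] z39 [610.6 321.1  39. ] z8 [605.5 318.5   8. ]
170 [97.8 99.9] z39 [610.7 321.   39. ] z8 [605.6 318.5   8. ]
190 [77.5 90.4] z39 [603.7 320.   39. ] z8 [597.9 317.4   8. ]
205 [74.2 76.7] z39 [600.  317.8  39. ] z8 [593.9 315.    8. ]
220 [73.5 75.7] z39 [600.  317.9  39. ] z8 [593.8 315.    8. ]
px/mm lid [32.34967992 69.95117141]
```

```bash
python3 -c "
from station import robot
print(robot.job_done())"
```

```text
the job is handed in; nothing more can be done
None
```

The job is handed in: spacer, collar, block and tin were each set in place in order in about 25 s, and each looked in place in the wrist-camera check after release, though `job_done()` returned no verdict. The tin measured roughly 5 mm off the dish centre (15 mm allowed), and I did not re-measure the neighbour spacers after placing the spacer.

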